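# Unload the shaker into the basket in order

### The arm

A 7-joint arm with a two-finger parallel gripper is mounted at the origin on the work surface. World frame = base frame: x ahead of the robot, y to its left, z up, the work surface at z = 0. Lengths are in m, angles in degrees, forces in N, time in s.
With the tool pointing down it reaches from about 0.425 to 0.825 m from the base axis. Payload 3.6 kg.
Tool frame: the origin (TCP) lies midway between the tips of the shut fingers; the grasp point (between the pads) lies 19 mm behind it (ctrl.hold_point_z is the distance from the TCP to the grasp point, in m); z points along the fingers, y is the line along which they close (so a half turn about z gives the same grasp; the last joint's range is limited). The gripper opens to 85 mm and grips with 20 to 120 N. Pads are 22 mm wide; open, the fingers measure 114 mm over their backs; the gripper's body (76 mm by 85 mm) begins 54 mm behind the grasp point. The pads swing forward as they close: fully open they stand 13 mm farther back than shut.
Start: joints at [62.939, 35.231, -0.722, 81.555, 0.464, 63.22, -2.315], TCP at [0.28, -0.586, 0.231] pointing down, gripper open.
Joint ranges: [-178.69, 178.69], [-17.37, 117.87], [-77.05, 75.6], [15.02, 138.74], [-78.02, 258.01], [0.78, 113.62], [-162.83, 162.83]. Speed limits (degrees/s): [159.86, 159.86, 180, 180, 180, 180, 180].

### API

Orientations are given as [roll, pitch, yaw] about the fixed x, y, z axes, in that order (R = Rz(yaw) Ry(pitch) Rx(roll)).
In Python, from bench import ctrl gives the robot as it stands.
- The arm moves only by the shell command python3 -m handwheel 'ROWS' [FORCE]. ROWS is JSON, one flat list of numbers, 7 for each row, row after row: the opening, from 0 (shut) to 1 (fully open), then the shift along the world's x, y, z in units of 40 mm (1.0 is 40 mm), then the turn, a rotation vector about the world's x, y, z in units of 6 degrees (1.0 is 6 degrees). A call has 1 to 10 rows; each row is the pose to reach, as a shift and turn from the pose commanded when the call began; what a row does not reach only later rows make up. A row lasts 1/12 s, in which the tool goes at most 41.7 mm and 7.16 degrees, less where a joint would pass 70% of its speed; a pose out of reach is approached as far as the arm can. A call with a gripper value outside its range is refused whole. The fingers move at their own pace and stop on an object; FORCE is the grip in N (left out, the last holds). Time passes only in rows, so rows that repeat a pose let the fingers close. It gives the time, the measured TCP pose, the force, the opening and the grip force at its end, in the units of the state.
- ctrl.observe(): the state, without advancing time (a new reading comes with each control period).
- ctrl.grab_frame(name): name is "scene" or "top" or "wrist"; returns the picture (400x640x3 uint8, red, green, blue); there is no depth.
- ctrl.camera_params(name): a dict with "fx", "fy", "cx", "cy" (pixels), "world_to_cam" (4x4, takes a point from world to camera coordinates). Camera axes: x right, y up, looking along -z (the intrinsics and any distortion apply to the point x, -y, -z); pixel columns grow to the right and rows downward; lengths in m; the calibration is good to about 2 mm. The wrist camera is an equidistant fisheye: a pixel r from the principal point sees the ray r / f radians off the axis. A picture is of the moment at which its call begins: read the wrist's pose just before it. camera_params takes no time and is no camera call; for the wrist camera it gives the pose at the moment of the call.
- ctrl.job_done(): hands the job in; it is judged then, once.
Trained networks look in the newest picture that a camera, given by its name, has taken for a name from the list of things; names that differ only in an ending like _2 or _b are one class to them, and where a whole thing is asked for, a point or a joint stands for the part that bears it (a point fixed in the world has none). Each returns a list of dicts, best first, with "p" (0 to 1); they miss things now and then, are a little off and sometimes report something else, mostly with a low value. They report only what shows in the picture. A call takes as long as a camera call. They do not tell look-alikes from the thing itself.
- ctrl.find_in(camera, name): "point" ([row, column] in pixels, amid what is visible of it).
- ctrl.place_of(camera, name): "point" ([row, column] in pixels: a listed point, or the origin of a listed thing).
The state is a dict: "time": time; "qpos": joint angles; "qd": joint speeds; "tau": joint torques, N m; "tcp_pos": TCP position; "eef_rot": TCP orientation; "contact_force": force on the tool from outside, world axes, zero at the start; "torque": the same for the moment, N m; "grip_width": finger opening in m; "grasp_force": force on a finger pad.
Only numpy, scipy, OpenCV 4.12 (cv2) and the standard library are available. Lean on these libraries where they do the work, as an engineer would, in place of code of your own. Each camera call takes 0.05 s, during which the arm holds its last target. There are 200 camera calls.

### The job

Take the four small amber bottles (three conical flasks and one straight-sided bottle) out of the front row of the shaker and stand them upright in the carrying basket, one in each compartment, in the same left-to-right order as they stood on the shaker, because the run sheet goes by place. Keep them upright, set them down without dropping them, and leave the large clear flask on the shaker as it is.

Things in the scene. Friction and masses are not known exactly. Their poses are not given: they have to be found in the camera images.
- flask_100: Largest amber glass conical flask (100 ml), white plastic stopper. Foot 64 mm across, cone up to 72 mm, then a straight cylindrical neck 30 mm across from 72 to 106 mm up (grip here, best 92 mm up); stopper no wider, top at 122 mm. Loose, about 95 g. Origin: centre of its underside, z up its axis; yaw means nothing.
- flask_50: Middle-sized amber glass conical flask (50 ml), white plastic stopper. Foot 51 mm across, cone up to 52 mm, then a straight cylindrical neck 30 mm across from 52 to 86 mm up (grip here, best 72 mm up); stopper no wider, top at 102 mm. Loose, about 65 g. Origin: centre of its underside, z up its axis; yaw means nothing.
- flask_25: Smallest amber glass conical flask (25 ml), white plastic stopper. Foot 42 mm across, cone up to 36 mm, then a straight cylindrical neck 24 mm across from 36 to 68 mm up (grip here, best 57 mm up); stopper no wider, top at 84 mm. Loose, about 45 g. Origin: centre of its underside, z up its axis; yaw means nothing.
- bottle_60: Amber glass straight-sided round bottle (60 ml), white plastic stopper. Body 46 mm across up to 52 mm, shoulder to 62 mm, then a straight neck (with the stopper's flange) 26 mm across from 62 to 94 mm up (grip here, best 82 mm up); top at 106 mm. Loose, about 90 g. Origin: centre of its underside, z up its axis; yaw means nothing.
- clamp_100: Steel spring clamp fixed on the shaker's platform; the 100 ml flask stands in it at the start. Foot plate 3 mm thick, four upright arms to 28 mm, 3.5 mm clear of the glass: it lifts straight out freely. Origin: centre of the plate's underside, 70 mm above the bench; x to the shaker's back, y along the row to the left.
- clamp_50: Steel spring clamp fixed on the shaker's platform; the 50 ml flask stands in it at the start. Foot plate 3 mm thick, four upright arms to 24 mm, 3.5 mm clear of the glass: it lifts straight out freely. Origin: centre of the plate's underside, 70 mm above the bench; x to the shaker's back, y along the row to the left. The four clamps are 84 mm apart in a straight row, in varying order.
- clamp_25: Steel spring clamp fixed on the shaker's platform; the 25 ml flask stands in it at the start. Foot plate 3 mm thick, four upright arms to 20 mm, 3.5 mm clear of the glass: it lifts straight out freely. Origin: centre of the plate's underside, 70 mm above the bench; x to the shaker's back, y along the row to the left.
- clamp_60: Steel spring clamp fixed on the shaker's platform; the 60 ml bottle stands in it at the start. Foot plate 3 mm thick, four upright arms to 22 mm, 3.5 mm clear of the glass: it lifts straight out freely. Origin: centre of the plate's underside, 70 mm above the bench; x to the shaker's back, y along the row to the left.
- basket: Low light-blue carrying basket, fixed, left or right of the shaker. 340 (y) x 88 (x) mm; four compartments in a row, each 80 x 80 mm inside, empty, centres at x = 0, y = +126, +42, -42, -126 mm (left to right for the robot). Floor 3 mm thick, walls 32 mm, dividers 24 mm high. Origin: centre of its underside, on the bench; z up, x away from the robot, y to its left.
- flask_250: Large clear glass conical flask (250 ml), dark rubber stopper, not part of the job: foot 85 mm, neck 36 mm across, 154 mm tall; loose in a clamp in the shaker's back row, 108 mm behind the front row (away from the robot). Origin: centre of its underside, 73 mm above the bench.
Things that resemble listed ones, but are neither listed nor needed, are in the scene too. Leave any blue look-alike of the flask_25 alone.

How it is judged:
By the outcome, as a careful person would: the job done as asked, in the order asked, and still so for the second after the job is handed in, with the robot touching nothing.
It also fails if it takes over 120 s, if anything falls off the work surface, if the arm or the gripper's body presses on something with over 40 N, if the wrist force passes 120 N, or if a joint passes its speed limit or range.

## Working session

There is one attempt and no reset: what is moved stays moved. The work goes in short steps, Python scripts to look and compute and a shell command to move; the robot and the scene stay as the last step left them, time stands still between calls to the robot, and variables do not carry over. Pictures are saved under pics/ and viewed, at most 14 in all, crops included, and the job is handed in when it is done.

```bash
mkdir -p pics; ls; python3 - <<'E'
from bench import ctrl
import cv2
for n in("scene","top"):
    f=ctrl.grab_frame(n); cv2.imwrite(f"pics/{n}0.png",f[:,:,::-1])
    for o in("flask_100","flask_50","flask_25","bottle_60","basket","flask_250","clamp_100","clamp_50","clamp_25","clamp_60"):
        print(n,o,[(d["point"],d["p"]) for d in ctrl.place_of(n,o)[:3]])
    p=ctrl.camera_params(n);print({k:p[k] for k in p})
s=ctrl.observe();print({k:s[k] for k in("time","tcp_pos","eef_rot","grip_width","contact_force")},ctrl.hold_point_z)
E
```

```text
pics
scene flask_100 [([216.0, 311.8], 0.96), ([234.5, 296.1], 0.72), ([246.5, 254.0], 0.62)]
scene flask_50 [([216.0, 311.8], 0.96), ([234.5, 296.1], 0.72), ([246.5, 254.0], 0.62)]
scene flask_25 [([216.0, 311.8], 0.96), ([234.5, 296.1], 0.72), ([246.5, 254.0], 0.62)]
scene bottle_60 [([289.4, 163.7], 0.85), ([265.6, 210.1], 0.48)]
scene basket [([233.1, 420.1], 0.88)]
scene flask_250 [([216.0, 311.8], 0.96), ([234.5, 296.1], 0.72), ([246.5, 254.0], 0.62)]
scene clamp_100 [([288.9, 161.0], 0.89), ([249.0, 259.1], 0.72), ([232.6, 293.9], 0.71)]
scene clamp_50 [([288.9, 161.0], 0.89), ([249.0, 259.1], 0.72), ([232.6, 293.9], 0.71)]
scene clamp_25 [([288.9, 161.0], 0.89), ([249.0, 259.1], 0.72), ([232.6, 293.9], 0.71)]
scene clamp_60 [([288.9, 161.0], 0.89), ([249.0, 259.1], 0.72), ([232.6, 293.9], 0.71)]
{'fx': 376.60837388831527, 'fy': 376.60837388831527, 'cx': 325.8758095548888, 'cy': 212.23544801301634, 'world_to_cam': array([[ 0.57249335,  0.8198948 , -0.00488679, -0.28522009],
       [-0.53072839,  0.37511215,  0.76001201,  0.19128902],
       [ 0.62496299, -0.43250826,  0.649890
[... 763 characters left out ...]
p clamp_60 [([211.3, 436.6], 0.82), ([206.6, 400.9], 0.68), ([210.7, 475.5], 0.49)]
{'fx': 408.05538614629006, 'fy': 408.05538614629006, 'cx': 322.3920869158889, 'cy': 200.58975547953705, 'world_to_cam': array([[ 0.0267741 , -0.99962295, -0.00609179,  0.00234436],
       [ 0.99111905,  0.02575129,  0.13046034, -0.50522303],
       [-0.13025428, -0.00953064,  0.99143481, -0.89049551],
       [ 0.        ,  0.        ,  0.        ,  1.        ]])}
{'time': 1.1, 'tcp_pos': array([ 0.28028317, -0.58645235,  0.23132601]), 'eef_rot': array([ 1.79999587e+02, -3.81612298e-03,  2.55449635e+01]), 'grip_width': 0.08516756006110728, 'contact_force': array([-0.63072939, -0.1604344 , -0.71494311])} 0.0187
```

View pics/scene0.png

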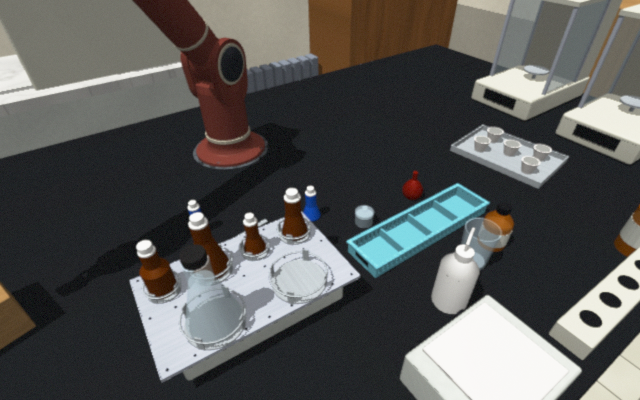

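View pics/top0.png

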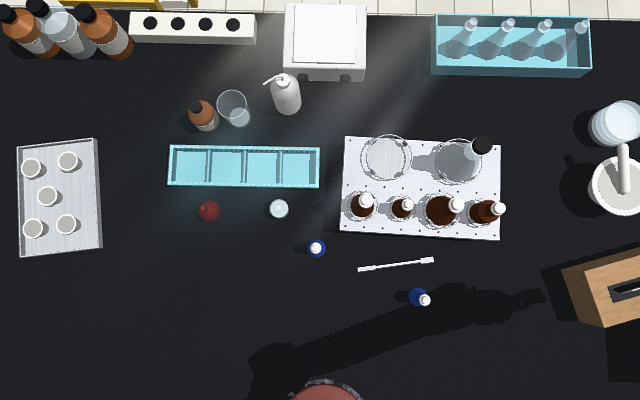

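```bash
cat > h.py <<'E'
import numpy as np, cv2
from bench import ctrl
def ray(p,px):
    r,c=px; v=np.array([(c-p["cx"])/p["fx"],-(r-p["cy"])/p["fy"],-1.])
    M=p["world_to_cam"]; R=M[:3,:3]; o=-R.T@M[:3,3]; return o,R.T@v
def atz(p,px,z):
    o,d=ray(p,px); return o+d*(z-o[2])/d[2]
def proj(p,X):
    q=p["world_to_cam"]@np.r_[X,1]; return np.array([p["cy"]-p["fy"]*q[1]/-q[2], p["cx"]+p["fx"]*q[0]/-q[2]])
E
python3 - <<'E'
from h import *
P=ctrl.camera_params("top");S=ctrl.camera_params("scene")
for px in([202.1,360.7],[207.3,400.4],[209.5,440.4],[217.3,477.3],[211.3,436.6],[206.6,400.9],[210.7,475.5]): print("top",px,atz(P,px,.073).round(4))
for px in([234.5,296.1],[246.5,254],[265.6,210.1],[289.4,163.7],[288.9,161]): print("scene",px,atz(S,px,.073).round(4))
print("basket",atz(P,[168,246.7],0),atz(S,[233.1,420.1],0))
im=cv2.imread("pics/top0.png");sc=cv2.imread("pics/scene0.png")
# stopper blobs
for n,I,p,(r0,r1,c0,c1) in(("top",im,P,(190,220,350,510)),("scene",sc,S,(180,260,130,310))):
    m=(I.min(2)>(200))[r0:r1,c0:c1].astype(np.uint8)
    k,_,st,ce=cv2.connectedComponentsWithStats(m)
    for i in range(1,k):
        if st[i,4]>20: print(n,st[i],ce[i]+[c0,r0])
# basket mask
hsv=cv2.cvtColor(im,cv2.COLOR_BGR2HSV);m=cv2.inRange(hsv,(80,50,80),(105,255,255));m[:130]=0;m[200:]=0;m[:,:150]=0;m[:,335:]=0
q=cv2.boxPoints(cv2.minAreaRect(cv2.findNonZero(m)));print(q)
W=np.array([atz(P,[b,a],.032) for a,b in q]);print(W.round(4),W.mean(0))
big=cv2.resize(im[125:250,330:510],None,fx=4,fy=4,interpolation=cv2.INTER_CUBIC);cv2.imwrite("pics/c1.png",big)
E
```

```text
top [202.1, 360.7] [ 0.4986 -0.0676  0.073 ]
top [207.3, 400.4] [ 0.4895 -0.1534  0.073 ]
top [209.5, 440.4] [ 0.487  -0.2394  0.073 ]
top [217.3, 477.3] [ 0.4722 -0.3184  0.073 ]
top [211.3, 436.6] [ 0.4829 -0.2312  0.073 ]
top [206.6, 400.9] [ 0.4911 -0.1544  0.073 ]
top [210.7, 475.5] [ 0.4864 -0.3148  0.073 ]
scene [234.5, 296.1] [ 0.4975 -0.07    0.073 ]
scene [246.5, 254] [ 0.4794 -0.1522  0.073 ]
scene [265.6, 210.1] [ 0.4771 -0.2383  0.073 ]
scene [289.4, 163.7] [ 0.4825 -0.3227  0.073 ]
scene [288.9, 161] [ 0.4788 -0.3261  0.073 ]
basket [0.58264016 0.19762751 0.        ] [0.58654306 0.19546316 0.        ]
top [   0    0  156   30 1770] [427.82485876 198.40056497]
top [57 25 12  5 28] [412.82142857 218.07142857]
top [ 1 26 14  4 30] [357.16666667 217.7       ]
scene [156   9  11   7  63] [291.04761905 191.74603175]
scene [154  15  15   7  43] [289.74418605 199.1627907 ]
scene [59 21  6  4 21] [191.42857143 202.42857143]
scene [58 26 10  5 24] [191.70833333 208.        ]
scene [ 59  33  17  16 149] [195.58389262 220.24161074]
scene [115  33   8   6  39] [248.56410256 215.66666667]
scene [113  40  13   6  36] [248.33333333 222.75      ]
scene [130  41  20  17 187] [270.0855615  229.80748663]
scene [ 93  53  22  19 162] [233.7345679  242.91975309]
scene [  7  61  14  10 105] [143.34285714 245.0952381 ]
scene [135  61  45  19 347] [287.01729107 249.5907781 ]
scene [ 8 72 13  5 28] [143.17857143 254.64285714]
scene [151  73  21   7  71] [292.38028169 256.28169014]
[[166.80258 185.26544]
 [167.73492 136.78339]
 [319.7364  139.70648]
 [318.80405 188.18854]]
[[0.5312 0.3717 0.032 ]
 [0.645  0.3783 0.032 ]
 [0.6469 0.0256 0.032 ]
 [0.5334 0.0246 0.032 ]] [0.58910962 0.20004059 0.032     ]
```

View pics/c1.png

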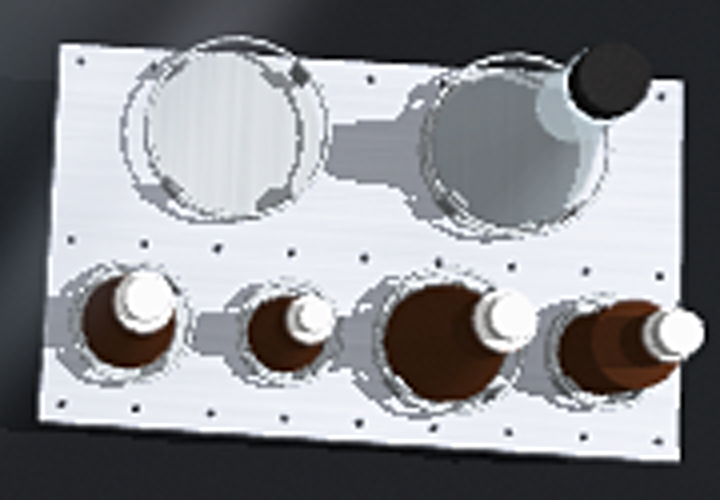

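```bash
python3 - <<'E'
from h import *
P=ctrl.camera_params("top");S=ctrl.camera_params("scene")
top=[((200,366.3),.175),((204.5,408),.157),((205.5,456.8),.195),((208.3,500.5),.179)]
T=np.array([atz(P,*t) for t in top]); print(T.round(4))
sc=[((191.7,291),.175),((215.7,248.6),.157),((216,197),.195),((245,143.3),.179)]
U=np.array([atz(S,*t) for t in sc]); print(U.round(4))
B=np.array([atz(P,(125+y/4,330+x/4),z) for x,y,z in((128,318,.08),(288,332,.08),(445,342,.08),(603,350,.08))]);print(B.round(4))
for A in(T,U,B):
  d=A[0,:2]-A[3,:2]; print(np.hypot(*d)/3, np.degrees(np.arctan2(-d[0],d[1])))
# basket candidate check: project corners for center (.584,.1975), yaw 0
for c in((.586,.197),):
  for z in(0,.032):
    for sx in(-.044,.044):
      for sy in(.17,-.17): print(z,sx,sy,proj(P,[c[0]+sx,c[1]+sy,z]).round(1),proj(S,[c[0]+sx,c[1]+sy,z]).round(1))
im=cv2.imread("pics/top0.png");sc=cv2.imread("pics/scene0.png")
a=cv2.resize(im[130:200,155:335],None,fx=4,fy=4,interpolation=cv2.INTER_CUBIC)
b=cv2.resize(sc[180:275,340:500],None,fx=3,fy=3,interpolation=cv2.INTER_CUBIC)
o=np.zeros((a.shape[0]+b.shape[0],720,3),np.uint8);o[:280]=a;o[280:,:480]=b;cv2.imwrite("pics/c2.png",o)
E
```

```text
[[ 0.4897 -0.0696  0.175 ]
 [ 0.4854 -0.1528  0.157 ]
 [ 0.481  -0.2356  0.195 ]
 [ 0.4799 -0.3232  0.179 ]]
[[ 0.492  -0.0706  0.175 ]
 [ 0.4874 -0.1545  0.157 ]
 [ 0.4838 -0.2364  0.195 ]
 [ 0.4815 -0.323   0.179 ]]
[[ 0.4926 -0.0699  0.08  ]
 [ 0.4873 -0.1555  0.08  ]
 [ 0.4841 -0.2393  0.08  ]
 [ 0.482  -0.3233  0.08  ]]
0.08459643152813263 -2.213326321118205
0.08419565029730695 -2.368421675170109
0.08455695663859357 -2.3959872877274897
0 -0.044 0.17 [183.1 174.3] [195.8 455.8]
0 -0.044 -0.17 [186.7 318.1] [253.  348.2]
0 0.044 0.17 [146.8 177.1] [214.5 485.2]
0 0.044 -0.17 [150.3 319.1] [279.7 375.4]
0.032 -0.044 0.17 [180.6 169.2] [185.5 458.7]
0.032 -0.044 -0.17 [184.4 317.9] [242.3 348.7]
0.032 0.044 0.17 [143.2 172.1] [204.  488.9]
0.032 0.044 -0.17 [146.8 318.9] [268.9 376.7]
```

View pics/c2.png

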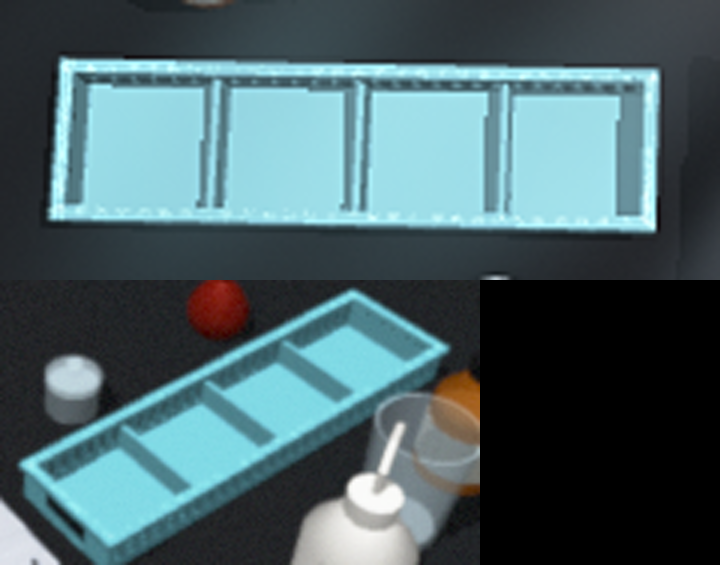

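The crop shows, left to right, flask_50 (px 362,204), flask_25 (402,208), flask_100 (441,210) and bottle_60 (481,212). Their white stoppers and sizes fit the list. The blue bottles at (316,248) and (420,298) are the look-alikes. The basket is at about (0.583, 0.197) with yaw about 0.

Next I move above flask_50, with the fingers closing along x.

```bash
python3 -m handwheel '[1,0,0,0.8,0,0,1, 1,5.28,12.91,0.8,0,0,10.4, 1,5.28,12.91,0.8,0,0,10.4, 1,5.28,12.91,0.8,0,0,10.4, 1,5.28,12.91,0.8,0,0,10.4, 1,5.28,12.91,0.8,0,0,10.4, 1,5.28,12.91,0.8,0,0,10.4, 1,5.28,12.91,0.8,0,0,10.4, 1,5.28,12.91,0.8,0,0,10.4, 1,5.28,12.91,0.8,0,0,10.4]' 30
```

```text
time: 1.93
tcp_pos: [0.4226, -0.2377, 0.2637]
eef_rot: [180.0, 0.0, 88.1]
contact_force: [1.2, 0.2, -0.5]
grip_width: 0.0854
grasp_force: 0.0
```

```bash
python3 -m handwheel '[1,1.72,4.19,0,0,0,0, 1,1.72,4.19,0,0,0,0, 1,1.72,4.19,0,0,0,0, 1,1.72,4.19,0,0,0,0, 1,1.72,4.19,0,0,0,0, 1,1.72,4.19,0,0,0,0, 0.7,1.72,4.19,0,0,0,0, 0.7,1.72,4.19,0,0,0,0]'
python3 - <<'E'
from h import *
s=ctrl.observe();p=ctrl.camera_params("wrist");f=ctrl.grab_frame("wrist");cv2.imwrite("pics/w1.png",f[:,:,::-1])
print(s["tcp_pos"],p)
E
```

```text
time: 2.6
tcp_pos: [0.4906, -0.0733, 0.2632]
eef_rot: [-180.0, 0.1, 87.8]
contact_force: [0.4, -0.6, 1.5]
grip_width: 0.0636
grasp_force: 0.0
[ 0.49059152 -0.07333363  0.2631649 ] {'fx': 309.70691628693146, 'fy': 309.70691628693146, 'cx': 315.8979476402517, 'cy': 204.3506051557237, 'world_to_cam': array([[ 0.99924832, -0.03873799, -0.00147301, -0.49076812],
       [ 0.0362453 ,  0.94707726, -0.31895287,  0.10306874],
       [ 0.01375065,  0.31865973,  0.94776943, -0.394417  ],
       [ 0.        ,  0.        ,  0.        ,  1.        ]])}
```

View pics/w1.png

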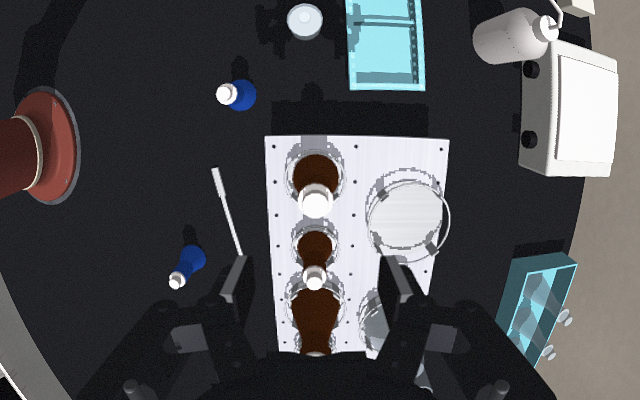

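The wrist view shows flask_50's stopper at (row 200, col 316), flask_25's at (276, 315), and the basket's near end at the top.

```bash
cat >> h.py <<'E'
def fz(p,px,z):
    r,c=px; u=np.array([c-p["cx"],-(r-p["cy"])]); n=np.hypot(*u); t=n/p["fx"]
    v=np.r_[u/n*np.sin(t),-np.cos(t)]; M=p["world_to_cam"];R=M[:3,:3];o=-R.T@M[:3,3];d=R.T@v
    return o+d*(z-o[2])/d[2]
E
python3 - <<'E'
from h import *
p=ctrl.camera_params("wrist")
print(fz(p,(200,316),.175),fz(p,(276,315),.157),[fz(p,x,.032) for x in((91,356),(91,426))])
E
```

```text
[ 0.488855   -0.06543192  0.175     ] [ 0.48469334 -0.14588553  0.157     ] [array([0.5397556 , 0.02296696, 0.032     ]), array([0.62773146, 0.02460885, 0.032     ])]
```

```bash
python3 -m handwheel '[0.7,0,0.1,-0.5,0,0,0, 0.7,0,0.1,-1,0,0,0, 0.7,0,0.1,-1.5,0,0,0, 0.7,0,0.1,-2,0,0,0, 0.7,0,0.1,-2.4,0,0,0, 0.7,0,0.1,-2.8,0,0,0, 0.7,0,0.1,-3.1,0,0,0, 0.7,0,0.1,-3.3,0,0,0, 0.7,0,0.1,-3.45,0,0,0, 0.7,0,0.1,-3.45,0,0,0]'
python3 -m handwheel '[0.35,0,0,0,0,0,0, 0.3,0,0,0,0,0,0, 0.25,0,0,0,0,0,0,0.2,0,0,0,0,0,0,0.1,0,0,0,0,0,0,0,0,0,0,0,0,0,0,0,0,0,0,0,0,0,0,0,0,0,0,0]'
```

```text
time: 3.48
tcp_pos: [0.4903, -0.0688, 0.1244]
eef_rot: [-179.9, 0.0, 87.8]
contact_force: [-0.1, 0.1, 0.2]
grip_width: 0.0597
grasp_force: 0.0
time: 4.15
tcp_pos: [0.4915, -0.0678, 0.1259]
eef_rot: [179.9, 0.0, 87.9]
contact_force: [-0.8, 0.1, 6.2]
grip_width: 0.0297
grasp_force: 31.1
```

```bash
python3 -m handwheel '[0,0,0,0.1,0,0,0, 0,0,0,0.3,0,0,0, 0,0,0,0.6,0,0,0, 0,0,0,0.9,0,0,0, 0,0,0,1.2,0,0,0, 0,0,0,1.5,0,0,0, 0,0,0,1.8,0,0,0, 0,0,0,2.0,0,0,0, 0,0,0,2.1,0,0,0, 0,0,0,2.1,0,0,0]'
python3 -m handwheel '[0,0.05,0.2,0,0,0,0, 0,0.15,0.6,0,0,0,0, 0,0.25,1.1,0,0,0,0, 0,0.4,1.7,0,0,0,0, 0,0.55,2.3,0,0,0,0, 0,0.7,2.9,0,0,0,0, 0,0.85,3.5,0,0,0,0, 0,1,4.1,0,0,0,0, 0,1.1,4.6,0,0,0,0, 0,1.2,4.9,0,0,0,0]'
python3 -m handwheel '[0,0.1,0.3,0,0,0,0, 0,0.2,0.7,0,0,0,0, 0,0.3,1.2,0,0,0,0, 0,0.4,1.8,0,0,0,0, 0,0.55,2.4,0,0,0,0, 0,0.7,3,0,0,0,0, 0,0.85,3.6,0,0,0,0, 0,1,4.2,0,0,0,0, 0,1.08,4.65,0,0,0,0, 0,1.12,4.9,0,0,0,0]'
```

```text
time: 4.98
tcp_pos: [0.4914, -0.0677, 0.2101]
eef_rot: [179.9, 0.0, 87.9]
contact_force: [-0.4, 0.1, -0.6]
grip_width: 0.0292
grasp_force: 30.7
time: 5.82
tcp_pos: [0.5382, 0.1324, 0.2084]
eef_rot: [-179.9, -0.1, 88.2]
contact_force: [-0.5, 0.8, -1.1]
grip_width: 0.0292
grasp_force: 30.6
time: 6.65
tcp_pos: [0.5834, 0.3267, 0.2083]
eef_rot: [-179.9, -0.0, 88.0]
contact_force: [0.3, 0.3, -1.2]
grip_width: 0.0292
grasp_force: 30.6
```

```bash
python3 -m handwheel '[0,0,0,0,0,0,0,0,0,0,0,0,0,0]'
python3 - <<'E'
from h import *
P=ctrl.camera_params("wrist");f=ctrl.grab_frame("wrist");g=ctrl.grab_frame("scene")
o=np.zeros((400,640,3),np.uint8);o=np.vstack([f[:300],cv2.resize(g[150:300,300:540],None,fx=2,fy=2).copy() @ np.eye(3,dtype=np.uint8) if 0 else cv2.copyMakeBorder(cv2.resize(g[150:300,300:540],None,fx=2,fy=2),0,0,0,160,0)])
cv2.imwrite("pics/w2.png",o[:,:,::-1]);np.save("w2.npy",P["world_to_cam"])
E
```

```text
time: 6.82
tcp_pos: [0.5837, 0.3233, 0.2086]
eef_rot: [-179.9, 0.1, 87.9]
contact_force: [-0.3, -0.7, -0.5]
grip_width: 0.0295
grasp_force: 30.6
```

View pics/w2.png

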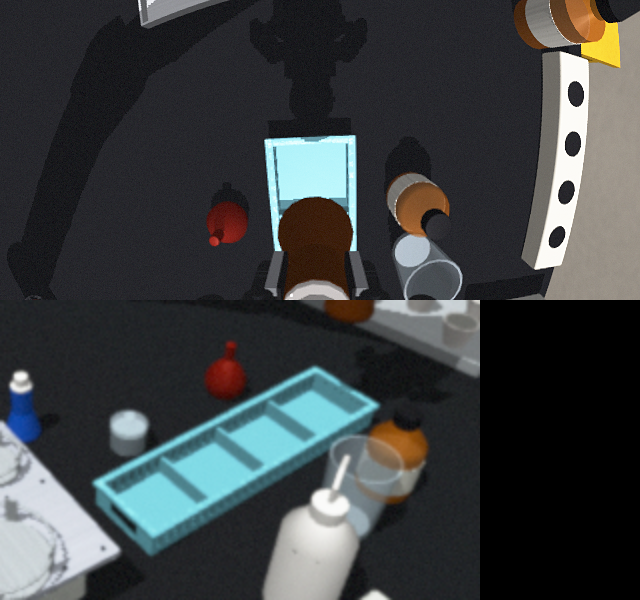

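```bash
python3 - <<'E'
from h import *
p=ctrl.camera_params("wrist")
print([fz(p,x,.032).round(4) for x in((140,265),(136,356))], fz(p,(228,316),.155))
E
```

```text
[array([0.5311, 0.3692, 0.032 ]), array([0.6257, 0.3694, 0.032 ])] [0.58241279 0.32075447 0.155     ]
```

```bash
python3 -m handwheel '[0,-0.04,-0.03,-0.3,0,0,0, 0,-0.04,-0.03,-0.8,0,0,0, 0,-0.04,-0.03,-1.3,0,0,0, 0,-0.04,-0.03,-1.8,0,0,0, 0,-0.04,-0.03,-2.3,0,0,0, 0,-0.04,-0.03,-2.8,0,0,0, 0,-0.04,-0.03,-3.2,0,0,0, 0,-0.04,-0.03,-3.5,0,0,0, 0,-0.04,-0.03,-3.6,0,0,0, 0,-0.04,-0.03,-3.65,0,0,0]'
python3 -m handwheel '[0,0,0,-0.03,0,0,0, 0,0,0,-0.05,0,0,0, 0,0,0,-0.08,0,0,0, 0,0,0,-0.1,0,0,0, 0,0,0,-0.1,0,0,0]'
```

```text
time: 7.75
tcp_pos: [0.5824, 0.3218, 0.0628]
eef_rot: [-180.0, 0.1, 87.9]
contact_force: [-0.4, -0.4, -0.2]
grip_width: 0.0291
grasp_force: 30.7
time: 8.17
tcp_pos: [0.5824, 0.3232, 0.0597]
eef_rot: [180.0, -0.0, 87.9]
contact_force: [-0.6, -0.3, -0.9]
grip_width: 0.0293
grasp_force: 30.7
```

```bash
python3 -m handwheel '[0,0,0,-0.03,0,0,0, 0,0,0,-0.06,0,0,0, 0,0,0,-0.08,0,0,0, 0,0,0,-0.08,0,0,0]'
```

```text
time: 8.5
tcp_pos: [0.5823, 0.3232, 0.0562]
eef_rot: [180.0, -0.0, 87.9]
contact_force: [0.1, 0.0, 0.4]
grip_width: 0.0296
grasp_force: 30.7
```

```bash
python3 -m handwheel '[0,0,0,-0.02,0,0,0, 0,0,0,-0.04,0,0,0, 0,0,0,-0.04,0,0,0]'
```

```text
time: 8.75
tcp_pos: [0.5822, 0.3233, 0.056]
eef_rot: [180.0, -0.0, 87.9]
contact_force: [-1.8, -0.7, 7.6]
grip_width: 0.029
grasp_force: 31.4
```

```bash
python3 -m handwheel '[0.4,0,0,0,0,0,0, 0.45,0,0,0,0,0,0, 0.55,0,0,0,0,0,0, 0.7,0,0,0,0,0,0, 0.7,0,0,0,0,0,0, 0.7,0,0,0.4,0,0,0, 0.7,0,0,1,0,0,0, 0.7,0,0,1.9,0,0,0, 0.7,0,0,2.8,0,0,0, 0.7,0,0,3.7,0,0,0]'
python3 -m handwheel '[0.7,-0.8,-4,0.8,0,0,0, 0.7,-2.43,-11.9,0.8,0,0,0, 0.7,-2.43,-11.9,0.8,0,0,0, 0.7,-2.43,-11.9,0.8,0,0,0, 0.7,-2.43,-11.9,0.8,0,0,0, 0.7,-2.43,-11.9,0.8,0,0,0, 0.7,-2.43,-11.9,0.8,0,0,0, 0.7,-2.43,-11.9,0.8,0,0,0, 0.7,-2.43,-11.9,0.8,0,0,0, 0.7,-2.43,-11.9,0.8,0,0,0]'
```

```text
time: 9.58
tcp_pos: [0.5819, 0.3229, 0.2037]
eef_rot: [-179.9, 0.0, 88.0]
contact_force: [0.6, 0.8, 0.1]
grip_width: 0.06
grasp_force: 0.0
time: 10.42
tcp_pos: [0.4984, -0.0858, 0.231]
eef_rot: [180.0, 0.0, 88.0]
contact_force: [0.9, -0.1, 0.1]
grip_width: 0.0598
grasp_force: 0.0
```

```bash
python3 -m handwheel '[0.7,-0.26,-1.66,0,0,0,0, 0.7,-0.26,-1.66,0,0,0,0, 0.7,-0.26,-1.66,0,0,0,0, 0.7,-0.26,-1.66,0,0,0,0]'
python3 - <<'E'
from h import *
s=ctrl.observe();p=ctrl.camera_params("wrist");f=ctrl.grab_frame("wrist");g=ctrl.grab_frame("scene")
cv2.imwrite("pics/w3.png",np.vstack([f[100:340],g[130:400]])[:,:,::-1])
q=p["world_to_cam"];print(s["tcp_pos"]);
import json
for z in(.157,):
  for px in((200,316),(205,316),(210,316)): print(px,fz(p,px,z))
E
```

```text
time: 10.75
tcp_pos: [0.4882, -0.1523, 0.2305]
eef_rot: [-180.0, 0.0, 87.7]
contact_force: [-0.2, 1.2, 0.4]
grip_width: 0.0599
grasp_force: 0.0
[ 0.4882058  -0.15227264  0.23052983]
(200, 316) [ 0.48681048 -0.13918035  0.157     ]
(205, 316) [ 0.48665073 -0.14304815  0.157     ]
(210, 316) [ 0.48648923 -0.14695836  0.157     ]
```

View pics/w3.png

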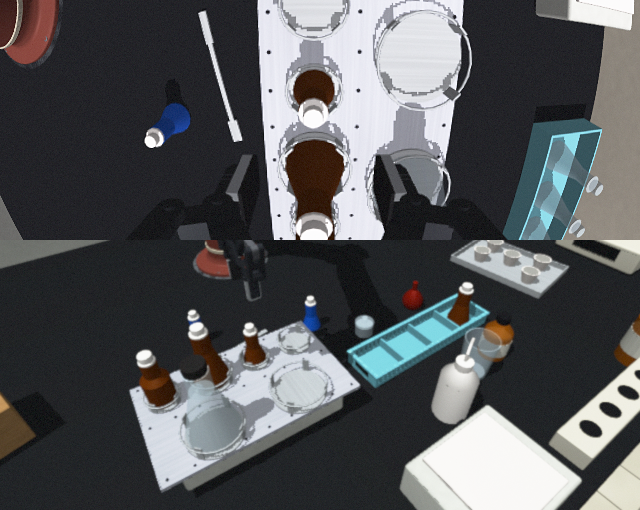

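flask_50 stands upright in the leftmost compartment, and flask_25's stopper (row 212, col 313) lies between the fingers. I descend and grip.

```bash
python3 -m handwheel '[0.7,-0.03,0.03,-0.4,0,0,0, 0.7,-0.03,0.03,-0.8,0,0,0, 0.7,-0.03,0.03,-1.2,0,0,0, 0.7,-0.03,0.03,-1.6,0,0,0, 0.7,-0.03,0.03,-2,0,0,0, 0.7,-0.03,0.03,-2.4,0,0,0, 0.7,-0.03,0.03,-2.7,0,0,0, 0.7,-0.03,0.03,-2.9,0,0,0, 0.7,-0.03,0.03,-2.98,0,0,0, 0.7,-0.03,0.03,-2.98,0,0,0]'
python3 -m handwheel '[0.35,0,0,0,0,0,0, 0.3,0,0,0,0,0,0, 0.25,0,0,0,0,0,0,0.2,0,0,0,0,0,0,0.1,0,0,0,0,0,0,0,0,0,0,0,0,0,0,0,0,0,0,0,0,0,0,0,0,0,0,0]'
```

```text
time: 11.68
tcp_pos: [0.4876, -0.1478, 0.1111]
eef_rot: [-179.9, -0.0, 88.1]
contact_force: [-0.2, -0.3, 0.4]
grip_width: 0.0601
grasp_force: 0.0
time: 12.35
tcp_pos: [0.4878, -0.1492, 0.1119]
eef_rot: [180.0, 0.0, 87.9]
contact_force: [-0.5, 1.2, 4.7]
grip_width: 0.0232
grasp_force: 30.7
```

```bash
python3 -m handwheel '[0,0,0,0.1,0,0,0, 0,0,0,0.3,0,0,0, 0,0,0,0.6,0,0,0, 0,0,0,0.9,0,0,0, 0,0,0,1.2,0,0,0, 0,0,0,1.5,0,0,0, 0,0,0,1.8,0,0,0, 0,0,0,2.0,0,0,0, 0,0,0,2.1,0,0,0, 0,0,0,2.1,0,0,0]'
python3 -m handwheel '[0,0.05,0.2,0,0,0,0, 0,0.15,0.6,0,0,0,0, 0,0.25,1.1,0,0,0,0, 0,0.4,1.7,0,0,0,0, 0,0.55,2.3,0,0,0,0, 0,0.7,2.9,0,0,0,0, 0,0.85,3.5,0,0,0,0, 0,1,4.1,0,0,0,0, 0,1.1,4.6,0,0,0,0, 0,1.2,4.9,0,0,0,0]'
python3 -m handwheel '[0,0.1,0.3,0,0,0,0, 0,0.2,0.7,0,0,0,0, 0,0.3,1.2,0,0,0,0, 0,0.4,1.8,0,0,0,0, 0,0.55,2.4,0,0,0,0, 0,0.7,3,0,0,0,0, 0,0.85,3.6,0,0,0,0, 0,1,4.2,0,0,0,0, 0,1.1,4.6,0,0,0,0, 0,1.14,4.78,0,0,0,0]'
python3 -m handwheel '[0,0,0,0,0,0,0,0,0,0,0,0,0,0]'
```

```text
time: 13.18
tcp_pos: [0.488, -0.1492, 0.1964]
eef_rot: [179.9, 0.0, 87.9]
contact_force: [0.5, 0.6, -0.8]
grip_width: 0.0228
grasp_force: 30.6
time: 14.02
tcp_pos: [0.5349, 0.051, 0.1948]
eef_rot: [-179.9, -0.1, 88.2]
contact_force: [-0.1, 0.1, -0.0]
grip_width: 0.0231
grasp_force: 30.6
time: 14.85
tcp_pos: [0.5809, 0.2411, 0.1948]
eef_rot: [-179.9, -0.1, 88.1]
contact_force: [-0.9, -0.2, -0.4]
grip_width: 0.0231
grasp_force: 30.6
time: 15.02
tcp_pos: [0.5811, 0.2367, 0.1949]
eef_rot: [-179.9, 0.1, 87.9]
contact_force: [-0.2, -0.6, -0.2]
grip_width: 0.0233
grasp_force: 30.6
```

```bash
python3 -m handwheel '[0,0.03,0.05,-0.3,0,0,0, 0,0.03,0.05,-0.8,0,0,0, 0,0.03,0.05,-1.3,0,0,0, 0,0.03,0.05,-1.8,0,0,0, 0,0.03,0.05,-2.3,0,0,0, 0,0.03,0.05,-2.8,0,0,0, 0,0.03,0.05,-3.2,0,0,0, 0,0.03,0.05,-3.5,0,0,0, 0,0.03,0.05,-3.65,0,0,0, 0,0.03,0.05,-3.72,0,0,0]'
python3 -m handwheel '[0,0,0,-0.02,0,0,0, 0,0,0,-0.04,0,0,0, 0,0,0,-0.06,0,0,0, 0,0,0,-0.08,0,0,0, 0,0,0,-0.1,0,0,0, 0,0,0,-0.1,0,0,0]'
```

```text
time: 15.85
tcp_pos: [0.582, 0.2388, 0.0454]
eef_rot: [-179.9, 0.1, 87.9]
contact_force: [0.4, 0.7, -0.4]
grip_width: 0.0231
grasp_force: 30.6
time: 16.35
tcp_pos: [0.5825, 0.2401, 0.043]
eef_rot: [180.0, -0.0, 87.9]
contact_force: [-0.3, -0.2, -0.7]
grip_width: 0.0231
grasp_force: 30.6
```

```bash
python3 -m handwheel '[0,0,0,-0.02,0,0,0, 0,0,0,-0.04,0,0,0, 0,0,0,-0.05,0,0,0, 0,0,0,-0.05,0,0,0]'
```

```text
time: 16.68
tcp_pos: [0.5825, 0.2403, 0.042]
eef_rot: [180.0, -0.0, 87.9]
contact_force: [-1.7, -0.8, 6.3]
grip_width: 0.0229
grasp_force: 31.1
```

```bash
python3 -m handwheel '[0.33,0,0,0,0,0,0, 0.4,0,0,0,0,0,0, 0.5,0,0,0,0,0,0, 0.7,0,0,0,0,0,0, 0.7,0,0,0,0,0,0, 0.7,0,0,0.4,0,0,0, 0.7,0,0,1,0,0,0, 0.7,0,0,1.9,0,0,0, 0.7,0,0,2.8,0,0,0, 0.7,0,0,3.7,0,0,0]'
python3 -m handwheel '[0.7,-0.2,-1,1,0,0,0, 0.7,-2.45,-11.9,1.7,0,0,0, 0.7,-2.45,-11.9,1.7,0,0,0, 0.7,-2.45,-11.9,1.7,0,0,0, 0.7,-2.45,-11.9,1.7,0,0,0, 0.7,-2.45,-11.9,1.7,0,0,0, 0.7,-2.45,-11.9,1.7,0,0,0, 0.7,-2.45,-11.9,1.7,0,0,0, 0.7,-2.45,-11.9,1.7,0,0,0, 0.7,-2.45,-11.9,1.7,0,0,0]'
```

```text
time: 17.52
tcp_pos: [0.5819, 0.24, 0.1899]
eef_rot: [-179.9, 0.0, 88.0]
contact_force: [-0.1, 0.2, 0.1]
grip_width: 0.0595
grasp_force: 0.0
time: 18.35
tcp_pos: [0.5002, -0.1569, 0.2499]
eef_rot: [180.0, 0.0, 88.0]
contact_force: [0.7, 0.0, -0.1]
grip_width: 0.0599
grasp_force: 0.0
```

```bash
python3 -m handwheel '[0.7,-0.4,-1.95,0.25,0,0,0, 0.7,-0.4,-1.95,0.25,0,0,0, 0.7,-0.4,-1.95,0.25,0,0,0, 0.7,-0.4,-1.95,0.25,0,0,0]'
python3 - <<'E'
from h import *
p=ctrl.camera_params("wrist");f=ctrl.grab_frame("wrist");g=ctrl.grab_frame("scene")
cv2.imwrite("pics/w4.png",np.vstack([f[100:340],g[130:400]])[:,:,::-1])
for px in((200,316),(210,316),(220,316)): print(px,fz(p,px,.195))
E
```

```text
time: 18.68
tcp_pos: [0.4839, -0.2363, 0.2595]
eef_rot: [-180.0, 0.1, 87.5]
contact_force: [-0.6, 1.2, 0.5]
grip_width: 0.0599
grasp_force: 0.0
(200, 316) [ 0.48265652 -0.22039941  0.195     ]
(210, 316) [ 0.48233185 -0.22785483  0.195     ]
(220, 316) [ 0.48199967 -0.23548398  0.195     ]
```

View pics/w4.png

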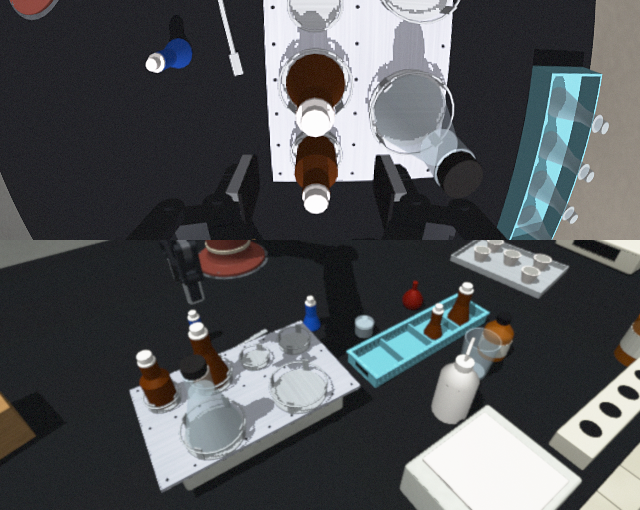

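flask_25 stands upright in the second compartment, and flask_100's stopper (row 217, col 316) is centred between the fingers.

```bash
python3 -m handwheel '[0.7,0,0.02,-0.4,0,0,0, 0.7,0,0.02,-0.8,0,0,0, 0.7,0,0.02,-1.2,0,0,0, 0.7,0,0.02,-1.6,0,0,0, 0.7,0,0.02,-2,0,0,0, 0.7,0,0.02,-2.3,0,0,0, 0.7,0,0.02,-2.6,0,0,0, 0.7,0,0.02,-2.8,0,0,0, 0.7,0,0.02,-2.89,0,0,0, 0.7,0,0.02,-2.89,0,0,0]'
python3 -m handwheel '[0.35,0,0,0,0,0,0, 0.3,0,0,0,0,0,0, 0.25,0,0,0,0,0,0,0.2,0,0,0,0,0,0,0.1,0,0,0,0,0,0,0,0,0,0,0,0,0,0,0,0,0,0,0,0,0,0,0,0,0,0,0]'
```

```text
time: 19.62
tcp_pos: [0.4851, -0.2307, 0.1434]
eef_rot: [-179.9, -0.1, 88.1]
contact_force: [-0.5, -0.1, 0.1]
grip_width: 0.0599
grasp_force: 0.0
time: 20.28
tcp_pos: [0.4854, -0.2323, 0.1447]
eef_rot: [179.9, 0.0, 87.9]
contact_force: [-0.7, 0.1, 4.1]
grip_width: 0.0293
grasp_force: 31.8
```

```bash
python3 -m handwheel '[0,0,0,0.1,0,0,0, 0,0,0,0.3,0,0,0, 0,0,0,0.6,0,0,0, 0,0,0,0.9,0,0,0, 0,0,0,1.2,0,0,0, 0,0,0,1.5,0,0,0, 0,0,0,1.8,0,0,0, 0,0,0,2.0,0,0,0, 0,0,0,2.1,0,0,0, 0,0,0,2.1,0,0,0]'
python3 -m handwheel '[0,0.05,0.2,0,0,0,0, 0,0.15,0.6,0,0,0,0, 0,0.25,1.1,0,0,0,0, 0,0.4,1.7,0,0,0,0, 0,0.55,2.3,0,0,0,0, 0,0.7,2.9,0,0,0,0, 0,0.85,3.5,0,0,0,0, 0,1,4.1,0,0,0,0, 0,1.1,4.6,0,0,0,0, 0,1.2,4.9,0,0,0,0]'
python3 -m handwheel '[0,0.1,0.3,0,0,0,0, 0,0.2,0.7,0,0,0,0, 0,0.3,1.2,0,0,0,0, 0,0.4,1.8,0,0,0,0, 0,0.55,2.4,0,0,0,0, 0,0.7,3,0,0,0,0, 0,0.85,3.6,0,0,0,0, 0,1,4.2,0,0,0,0, 0,1.15,4.65,0,0,0,0, 0,1.21,4.85,0,0,0,0]'
python3 -m handwheel '[0,0,0,0,0,0,0,0,0,0,0,0,0,0]'
python3 - <<'E'
from h import *
p=ctrl.camera_params("wrist");f=ctrl.grab_frame("wrist")
cv2.imwrite("pics/w5.png",f[:,:,::-1])
E
```

```text
time: 21.12
tcp_pos: [0.4854, -0.2324, 0.2289]
eef_rot: [179.9, 0.0, 87.9]
contact_force: [1.2, -0.2, -1.4]
grip_width: 0.0293
grasp_force: 31.4
time: 21.95
tcp_pos: [0.5326, -0.032, 0.2273]
eef_rot: [-179.9, -0.1, 88.2]
contact_force: [-0.2, 0.6, -1.7]
grip_width: 0.0294
grasp_force: 31.4
time: 22.78
tcp_pos: [0.5816, 0.1611, 0.2275]
eef_rot: [-180.0, -0.1, 88.1]
contact_force: [0.5, -0.5, -1.2]
grip_width: 0.0294
grasp_force: 31.4
time: 22.95
tcp_pos: [0.5813, 0.1564, 0.2274]
eef_rot: [-179.9, 0.1, 87.9]
contact_force: [0.4, -0.2, -1.6]
grip_width: 0.0294
grasp_force: 31.4
```

View pics/w5.png

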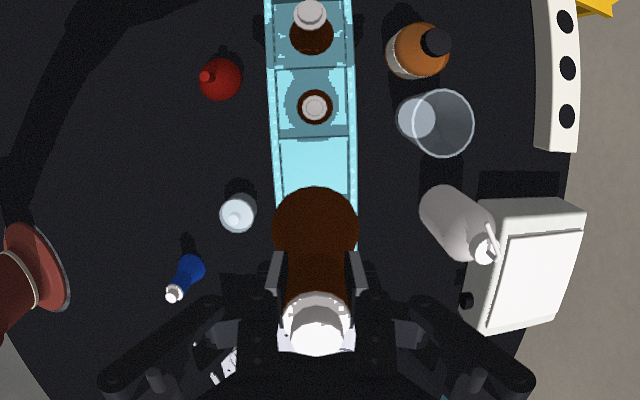

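flask_50 and flask_25 stand centred in their compartments. The flask_100 I am holding is at (228, 315), and the divider between places 2 and 3 is at row 134.

```bash
python3 - <<'E'
from h import *
p=ctrl.camera_params("wrist")
print(fz(p,(134,313),.024),fz(p,(229,315),.163),fz(p,(186,270),.157+.01))
E
python3 -m handwheel '[0,0.02,0.03,-0.3,0,0,0, 0,0.02,0.03,-0.8,0,0,0, 0,0.02,0.03,-1.3,0,0,0, 0,0.02,0.03,-1.8,0,0,0, 0,0.02,0.03,-2.1,0,0,0, 0,0.02,0.03,-2.3,0,0,0, 0,0.02,0.03,-2.3,0,0,0]'
```

```text
[0.57778609 0.20389653 0.024     ] [0.5784704  0.14914689 0.163     ] [0.54902016 0.18385298 0.167     ]
time: 23.58
tcp_pos: [0.5813, 0.1564, 0.1343]
eef_rot: [-179.8, 0.2, 87.8]
contact_force: [0.4, -0.1, -2.1]
grip_width: 0.0295
grasp_force: 31.5
```

```bash
python3 - <<'E'
from h import *
P=ctrl.camera_params("top")
for x in(213,356,498): print(atz(P,(130+147/4,155+x/4),.024).round(4))
p=ctrl.camera_params("wrist");f=ctrl.grab_frame("wrist")
cv2.imwrite("pics/w6.png",cv2.resize(f[90:290,220:420],None,fx=3,fy=3)[:,:,::-1])
for r in(100,110,120,130,140,150,160,170): print(r,fz(p,(r,315),.024)[1].round(4),fz(p,(r,315),.065)[1].round(4))
E
```

```text
[0.5783 0.282  0.024 ]
[0.5804 0.1992 0.024 ]
[0.5825 0.117  0.024 ]
100 0.2418 0.2413
110 0.2336 0.2345
120 0.2254 0.2276
130 0.2172 0.2207
140 0.209 0.2138
150 0.2007 0.2069
160 0.1923 0.1998
170 0.1838 0.1927
```

View pics/w6.png

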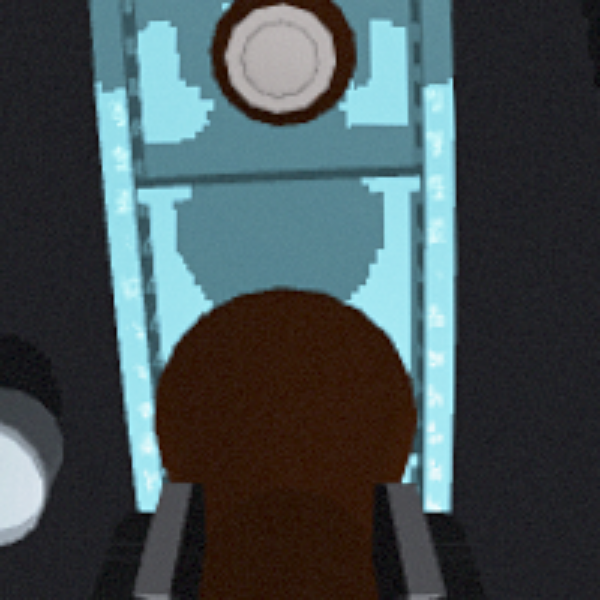

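The flask sits about 6 mm toward the robot's right within its compartment, so I shift +6 mm in y before lowering.

```bash
python3 -m handwheel '[0,0,0.08,0,0,0,0, 0,0,0.15,-0.2,0,0,0, 0,0,0.15,-0.5,0,0,0, 0,0,0.15,-0.8,0,0,0, 0,0,0.15,-1.1,0,0,0, 0,0,0.15,-1.3,0,0,0, 0,0,0.15,-1.4,0,0,0, 0,0,0.15,-1.4,0,0,0]'
python3 -m handwheel '[0,0,0,-0.02,0,0,0, 0,0,0,-0.04,0,0,0, 0,0,0,-0.04,0,0,0]'
```

```text
time: 24.3
tcp_pos: [0.5814, 0.1646, 0.0783]
eef_rot: [-179.8, 0.1, 87.9]
contact_force: [-0.4, 0.6, -1.1]
grip_width: 0.0296
grasp_force: 31.5
time: 24.55
tcp_pos: [0.5826, 0.1651, 0.0789]
eef_rot: [179.9, -0.0, 87.9]
contact_force: [-0.4, -0.1, -1.1]
grip_width: 0.0294
grasp_force: 31.5
```

```bash
python3 -m handwheel '[0,0,-0.02,-0.03,0,0,0, 0,0,-0.03,-0.06,0,0,0, 0,0,-0.03,-0.08,0,0,0, 0,0,-0.03,-0.08,0,0,0]'
python3 -m handwheel '[0,0,0,-0.01,0,0,0, 0,0,0,-0.02,0,0,0, 0,0,0,-0.03,0,0,0, 0,0,0,-0.03,0,0,0]'
```

```text
time: 24.88
tcp_pos: [0.5822, 0.1636, 0.0752]
eef_rot: [-180.0, 0.0, 87.9]
contact_force: [-0.3, -0.1, -1.4]
grip_width: 0.0291
grasp_force: 31.5
time: 25.22
tcp_pos: [0.5823, 0.164, 0.0747]
eef_rot: [180.0, -0.0, 87.9]
contact_force: [-2.0, -0.0, 4.9]
grip_width: 0.0291
grasp_force: 31.9
```

```bash
python3 -m handwheel '[0.4,0,0,0,0,0,0, 0.45,0,0,0,0,0,0, 0.55,0,0,0,0,0,0, 0.7,0,0,0,0,0,0, 0.7,0,0,0,0,0,0, 0.7,0,0,0.4,0,0,0, 0.7,0,0,1,0,0,0, 0.7,0,0,1.9,0,0,0, 0.7,0,0,2.8,0,0,0, 0.7,0,0,3.7,0,0,0]'
python3 -m handwheel '[0.7,-0.8,-4,0.8,0,0,0, 0.7,-2.53,-12.15,0.8,0,0,0, 0.7,-2.53,-12.15,0.8,0,0,0, 0.7,-2.53,-12.15,0.8,0,0,0, 0.7,-2.53,-12.15,0.8,0,0,0, 0.7,-2.53,-12.15,0.8,0,0,0, 0.7,-2.53,-12.15,0.8,0,0,0, 0.7,-2.53,-12.15,0.8,0,0,0, 0.7,-2.53,-12.15,0.8,0,0,0, 0.7,-2.53,-12.15,0.8,0,0,0]'
```

```text
time: 26.05
tcp_pos: [0.5819, 0.1637, 0.2233]
eef_rot: [-179.9, 0.0, 88.0]
contact_force: [1.0, -0.7, -0.2]
grip_width: 0.0599
grasp_force: 0.0
time: 26.88
tcp_pos: [0.4968, -0.2448, 0.2501]
eef_rot: [180.0, 0.0, 87.9]
contact_force: [1.3, -0.6, 0.4]
grip_width: 0.06
grasp_force: 0.0
```

```bash
python3 -m handwheel '[0.7,-0.38,-1.95,0,0,0,0, 0.7,-0.38,-1.95,0,0,0,0, 0.7,-0.38,-1.95,0,0,0,0, 0.7,-0.38,-1.95,0,0,0,0, 0.7,-0.38,-1.95,0,0,0,0]'
python3 - <<'E'
from h import *
p=ctrl.camera_params("wrist");f=ctrl.grab_frame("wrist");g=ctrl.grab_frame("scene")
cv2.imwrite("pics/w7.png",np.vstack([f[100:340],g[130:400]])[:,:,::-1])
for px in((200,316),(210,316),(220,316)): print(px,fz(p,px,.179))
E
```

```text
time: 27.3
tcp_pos: [0.4826, -0.3199, 0.2496]
eef_rot: [180.0, -0.1, 88.0]
contact_force: [0.5, -0.0, 0.7]
grip_width: 0.0597
grasp_force: 0.0
(200, 316) [ 0.4812239  -0.30578689  0.179     ]
(210, 316) [ 0.48094698 -0.31345697  0.179     ]
(220, 316) [ 0.48066372 -0.32130438  0.179     ]
```

View pics/w7.png

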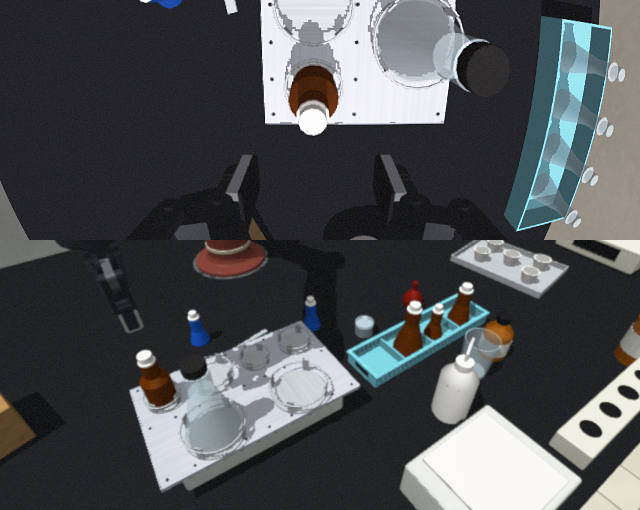

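Three flasks stand upright in order in the basket, and bottle_60's stopper is at (218, 313), just off the finger centre.

```bash
python3 -m handwheel '[0.7,-0.05,-0.1,-0.4,0,0,0, 0.7,-0.05,-0.1,-0.8,0,0,0, 0.7,-0.05,-0.1,-1.2,0,0,0, 0.7,-0.05,-0.1,-1.6,0,0,0, 0.7,-0.05,-0.1,-2,0,0,0, 0.7,-0.05,-0.1,-2.3,0,0,0, 0.7,-0.05,-0.1,-2.6,0,0,0, 0.7,-0.05,-0.1,-2.8,0,0,0, 0.7,-0.05,-0.1,-2.89,0,0,0, 0.7,-0.05,-0.1,-2.89,0,0,0]'
python3 -m handwheel '[0.35,0,0,0,0,0,0, 0.3,0,0,0,0,0,0, 0.25,0,0,0,0,0,0,0.2,0,0,0,0,0,0,0.1,0,0,0,0,0,0,0,0,0,0,0,0,0,0,0,0,0,0,0,0,0,0,0,0,0,0,0]'
```

```text
time: 28.23
tcp_pos: [0.4805, -0.3237, 0.1337]
eef_rot: [-179.9, -0.1, 88.1]
contact_force: [0.0, 0.1, 0.4]
grip_width: 0.0596
grasp_force: 0.0
time: 28.9
tcp_pos: [0.4809, -0.3251, 0.135]
eef_rot: [179.9, 0.0, 87.9]
contact_force: [-1.0, 1.0, 5.7]
grip_width: 0.0253
grasp_force: 30.6
```

```bash
python3 -m handwheel '[0,0,0,0.1,0,0,0, 0,0,0,0.3,0,0,0, 0,0,0,0.6,0,0,0, 0,0,0,0.9,0,0,0, 0,0,0,1.2,0,0,0, 0,0,0,1.5,0,0,0, 0,0,0,1.8,0,0,0, 0,0,0,2.0,0,0,0, 0,0,0,2.1,0,0,0, 0,0,0,2.1,0,0,0]'
python3 -m handwheel '[0,0.05,0.2,0,0,0,0, 0,0.15,0.6,0,0,0,0, 0,0.25,1.1,0,0,0,0, 0,0.4,1.7,0,0,0,0, 0,0.55,2.3,0,0,0,0, 0,0.7,2.9,0,0,0,0, 0,0.85,3.5,0,0,0,0, 0,1,4.1,0,0,0,0, 0,1.1,4.6,0,0,0,0, 0,1.2,4.9,0,0,0,0]'
python3 -m handwheel '[0,0.1,0.3,0,0,0,0, 0,0.2,0.7,0,0,0,0, 0,0.3,1.2,0,0,0,0, 0,0.4,1.8,0,0,0,0, 0,0.55,2.4,0,0,0,0, 0,0.75,3,0,0,0,0, 0,0.95,3.6,0,0,0,0, 0,1.15,4.2,0,0,0,0, 0,1.28,4.75,0,0,0,0, 0,1.33,5,0,0,0,0]'
python3 -m handwheel '[0,0,0,-0.2,0,0,0,0,0,0,-0.6,0,0,0,0,0,0,-1,0,0,0,0,0,0,-1.4,0,0,0,0,0,0,-1.8,0,0,0,0,0,0,-2,0,0,0,0,0,0,-2,0,0,0]'
python3 - <<'E'
from h import *
p=ctrl.camera_params("wrist");f=ctrl.grab_frame("wrist")
cv2.imwrite("pics/w8.png",cv2.resize(f[90:290,220:420],None,fx=3,fy=3)[:,:,::-1])
for r in(130,140,150,160,170,180,190,200): print(r,fz(p,(r,315),.024)[1].round(4),fz(p,(r,315),.077)[1].round(4),fz(p,(r,315),.12)[1].round(4))
E
```

```text
time: 29.73
tcp_pos: [0.4807, -0.325, 0.219]
eef_rot: [179.9, 0.0, 87.9]
contact_force: [0.3, -0.5, -1.0]
grip_width: 0.0258
grasp_force: 30.1
time: 30.57
tcp_pos: [0.5281, -0.1246, 0.2175]
eef_rot: [-179.9, -0.1, 88.2]
contact_force: [-0.2, -0.1, -1.5]
grip_width: 0.0253
grasp_force: 30.1
time: 31.4
tcp_pos: [0.582, 0.075, 0.2178]
eef_rot: [-180.0, -0.1, 88.1]
contact_force: [-0.2, 0.9, -1.0]
grip_width: 0.0251
grasp_force: 30.1
time: 31.98
tcp_pos: [0.5798, 0.0683, 0.1356]
eef_rot: [-179.7, 0.2, 87.8]
contact_force: [0.1, -0.8, -1.2]
grip_width: 0.025
grasp_force: 30.2
130 0.129 0.1336 0.1373
140 0.1207 0.127 0.1321
150 0.1124 0.1204 0.1269
160 0.1039 0.1137 0.1217
170 0.0954 0.107 0.1163
180 0.0867 0.1001 0.111
190 0.0779 0.0931 0.1055
200 0.069 0.086 0.0999
```

View pics/w8.png

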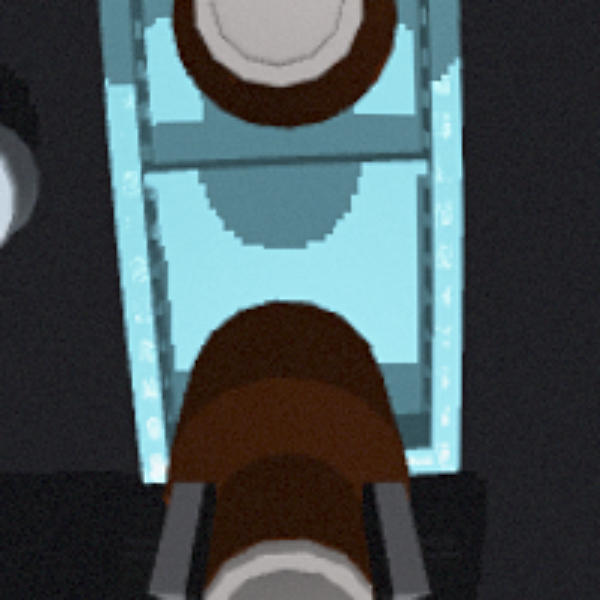

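The divider is at row 144 and the bottle's foot edge at row 191, so the bottle needs about 5 mm more in +y. I shift it and lower.

```bash
python3 -m handwheel '[0,0.02,0.06,0,0,0,0, 0,0.03,0.1,-0.2,0,0,0, 0,0.03,0.1,-0.5,0,0,0, 0,0.03,0.1,-0.8,0,0,0, 0,0.03,0.1,-1.1,0,0,0, 0,0.03,0.1,-1.35,0,0,0, 0,0.03,0.1,-1.5,0,0,0, 0,0.03,0.1,-1.6,0,0,0, 0,0.03,0.1,-1.6,0,0,0, 0,0.03,0.1,-1.6,0,0,0]'
```

```text
time: 32.87
tcp_pos: [0.5831, 0.0753, 0.0745]
eef_rot: [180.0, -0.0, 88.0]
contact_force: [-0.3, 1.0, -1.1]
grip_width: 0.025
grasp_force: 30.2
```

```bash
python3 -m handwheel '[0,0,0,-0.06,0,0,0, 0,0,0,-0.12,0,0,0, 0,0,0,-0.17,0,0,0, 0,0,0,-0.2,0,0,0, 0,0,0,-0.2,0,0,0]'
python3 -m handwheel '[0,0,0,-0.015,0,0,0, 0,0,0,-0.03,0,0,0, 0,0,0,-0.045,0,0,0, 0,0,0,-0.045,0,0,0]'
```

```text
time: 33.28
tcp_pos: [0.5826, 0.075, 0.066]
eef_rot: [-180.0, 0.0, 87.9]
contact_force: [0.1, -0.4, -1.6]
grip_width: 0.0253
grasp_force: 30.2
time: 33.62
tcp_pos: [0.5829, 0.0752, 0.0651]
eef_rot: [180.0, 0.0, 88.0]
contact_force: [-1.8, -0.4, 3.1]
grip_width: 0.025
grasp_force: 30.6
```

Contact. I release, rise and back away.

```bash
python3 -m handwheel '[0.35,0,0,0,0,0,0, 0.42,0,0,0,0,0,0, 0.52,0,0,0,0,0,0, 0.7,0,0,0,0,0,0, 0.7,0,0,0,0,0,0, 0.7,0,0,0.4,0,0,0, 0.7,0,0,1,0,0,0, 0.7,0,0,1.9,0,0,0, 0.7,0,0,2.8,0,0,0, 0.7,0,0,3.7,0,0,0]'
python3 -m handwheel '[0.7,-1,-1,1,0,0,0, 0.7,-3,-4,1.5,0,0,0, 0.7,-3,-4,1.5,0,0,0, 0.7,-3,-4,1.5,0,0,0, 0.7,-3,-4,1.5,0,0,0, 0.7,-3,-4,1.5,0,0,0, 0.7,-3,-4,1.5,0,0,0, 0.7,-3,-4,1.5,0,0,0]'
python3 - <<'E'
from h import *
f=ctrl.grab_frame("top");g=ctrl.grab_frame("scene")
cv2.imwrite("pics/end.png",np.vstack([f[100:300],g[130:400]])[:,:,::-1])
E
```

```text
time: 34.45
tcp_pos: [0.5824, 0.0751, 0.2137]
eef_rot: [-179.9, -0.0, 88.0]
contact_force: [0.6, -0.3, 1.0]
grip_width: 0.0596
grasp_force: 0.0
time: 35.12
tcp_pos: [0.4631, -0.0844, 0.2726]
eef_rot: [179.9, -0.0, 87.9]
contact_force: [1.0, -0.6, -0.1]
grip_width: 0.0596
grasp_force: 0.0
```

View pics/end.png

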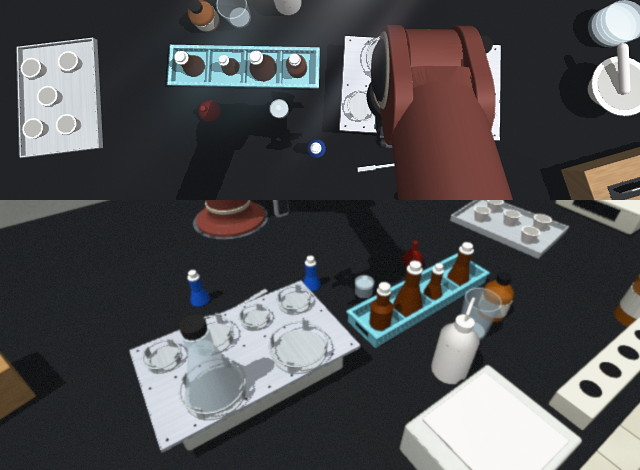

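The final pictures show all four standing upright, one in each compartment. In the top view they are at columns 190, 230, 263 and 297: flask_50, flask_25, flask_100, bottle_60. The clear flask is untouched on the shaker.

```bash
python3 -c "
from bench import ctrl
print(ctrl.job_done())"
```

```text
the job is handed in; nothing more can be done
None
```

The job is handed in at about 35 s of the 120 s: in the last pictures flask_50, flask_25, flask_100 and bottle_60 stand upright in the basket in their original left-to-right order, and the large clear flask is still in its place on the shaker.

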